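Secure the slide tray and switch on its lamp

TASK

Get the slide tray ready for viewing: swing the red keeper bar shut across the slides until it clicks into its catch. Then push the black selector knob on the sloping panel of the lamp console in, turn it clockwise one position from the white mark to the green mark, and let it spring back out there. Leave the jar, the beaker and the blue slide box where they stand, and let go of everything at the end.

Things in the scene. Friction and masses are not known exactly. Their poses are not given: they have to be found in the camera images.
- console: Fixed cream wedge case 160 x 160 mm, 111 high. Origin: centre of underside; x to its back, y left seen from the operator. Dark front panel, 150 mm long, rises at 24 deg from level from x=-80, z=50 mm, facing up and to -x. Knob axis = panel normal (24 deg from vertical) through x=-11, z=81 mm. 13 mm marks 54 mm from the axis: white at 10 o'clock, green 12 (up the slope), amber 2.
- selector_grip (a point): Grip point on the knob's axis, 46 mm out from the panel; moves and turns with the knob. z: out along the axis; x: along the pointer (white line); y: across the grip bar. Black knob: disc 72 mm in diameter, 8 mm thick, its face 24 mm below this point; on it a bar 64 mm long (x), 20 wide (y), 36 high, top 12 mm above this point.
- selector (a joint): Turn of the knob, rad, growing clockwise seen facing the panel: 0 at the white mark (start), 1.047 at green (next), 2.094 at amber. Locked at a mark while out; turns freely (0.02 N m) only while pressed in over 9 mm. Let go within about 10 deg of a mark it springs out and centres itself there.
- selector_push (a joint): How far the knob is pressed in along its axis, m: 0 = out, 0.012 = fully in against its stop. A spring (4 N at first, 9 N fully in) pushes it back out. Let go between marks it stays 7 to 9 mm in.
- tray: Fixed aluminium slide tray 150 mm (x) by 200 mm (y), 22 thick, with a white light panel and four glass slides. Origin: centre of underside; z up. Keeper hinge post at y = +88 mm, catch at y = -80 mm: a dark block under the bar's free end with a spring ball, and a stop lug on its +x side up to 44 mm above the bench.
- keeper (a joint): Swing of the red keeper bar about its vertical hinge, rad: 0 = shut against its stop, the bar lying from the hinge along the tray's -y; positive = open towards the tray's -x (clockwise from above). Stays where left (0.06 N m). In the last 0.065 rad it is pushed over the catch's spring ball (5 to 8 N at the handle); below about 0.03 rad the catch holds it.
- keeper_hinge (a point): Point on the keeper bar's vertical hinge axis, at the underside of the bar, 36 mm above the bench. It turns with the bar: the bar runs along its -y. Bar 18 mm wide, 8 mm thick.
- keeper_handle (a point): Middle of the upright black round handle post on the bar's free end, 165 mm from the hinge axis, 71 mm above the bench. Post 22 mm in diameter, from 44 to 89 mm above the bench. Turns with the bar (y along the bar to the hinge, x the way it shuts).
- jar: Bystander: amber glass jar with white cap, 52 mm in diameter, 75 mm high; origin at the centre of its underside. Leave it alone.
- beaker: Bystander: open clear glass beaker, 64 mm across the rim, 80 mm high; origin at the centre of its underside. Leave it alone.
- slide_box: Bystander: blue slide box 85 mm (x) by 60 mm (y), 36 mm high; origin at the centre of its underside. Leave it alone.
Not all that is in view belongs to the job. There is more than one size of the console; the job needs the smaller.

How it is judged:
By the outcome, as a careful person would: the job done as asked, in the order asked, and still so for the second after the job is handed in, with the robot touching nothing.
It also fails if it takes over 58 s, if anything falls off the work surface, if the arm or the gripper's body presses on something with over 40 N, if the wrist force passes 120 N, or if a joint passes its speed limit or range.

ROBOT

A 7-joint arm with a two-finger parallel gripper is mounted at the origin on the work surface. World frame = base frame: x ahead of the robot, y to its left, z up, the work surface at z = 0. Lengths are in m, angles in rad, forces in N, time in s.
With the tool pointing down it reaches from about 0.4 to 0.9 m from the base axis. Payload 5.5 kg.
Tool frame: the origin (TCP) lies at the very end of the fingers, on their centre line; the grasp point (between the pads) lies 19 mm behind it; y points along the fingers, z is the direction in which the jaws open and shut, and the axes are right-handed (so a half turn about y gives the same grasp; the last joint's range is limited). The gripper opens to 92 mm and grips with 3 to 60 N. Pads are 19 mm wide; open, the fingers measure 130 mm over their backs; the gripper's body (75 mm by 190 mm) begins 47 mm behind the grasp point.
Start: joints at [0.263, 0.501, -0.427, 1.55, 0.221, 1.138, -0.21], TCP at [0.65, 0, 0.227] pointing down, gripper open.
Joint ranges: [-2.88, 2.88], [-0.31, 2.03], [-1.54, 1.56], [0.2, 2.42], [-1.41, 4.55], [0.19, 2.02], [-2.57, 2.57]. Speed limits (rad/s): [2.57, 2.57, 3.14, 3.14, 3.14, 3.14, 3.14].

INTERFACE

Orientations are given as a rotation vector (axis times angle).
In Python, from rig import ctrl, read_camera gives the robot as it stands.
- The arm moves only by the tool arm_command, never from a script. Its argument "plan" is a list that holds one entry, the list of rows, each a list of 5 numbers: the closure in counts, from 0 (fully open) to 255 (shut), then the shift along the tool's x, y, z in mm, then the turn about the tool's y in rad. In form: [[[fingers, tx, ty, tz, turn], ...]]. A call has 1 to 5 rows; each row shifts and turns the pose as measured when the row begins, along the tool's axes as they then stand; what a row does not reach is not made up. A row lasts 1/8 s, in which the tool goes at most 62.5 mm and 10.7 degrees, less where a joint would pass 70% of its speed; a pose out of reach is approached as far as the arm can. A call with a gripper value outside its range is refused whole. The fingers move at their own pace and stop on an object; the grip force is fixed at half the most. Time passes only in rows, so rows that do not move let the fingers close. It gives the time, the measured TCP pose, the force and the opening at its end, in the units of the state.
- ctrl.read_state(): the state, without advancing time (a new reading comes with each control period).
- read_camera(name): name is "scene" or "side" or "wrist"; returns a dict with "pixels" (420x560x3 uint8, red, green, blue), "z_map" (420x560 float32, m along the optical axis (not along the pixel's ray), 0 where there is no reading), "intrinsics" (3x3 intrinsics, pixels), "R" (3x3) and "t" (3): a world point X has camera coordinates R X + t. Camera axes: x right, y down, z forward; pixel columns grow to the right and rows downward; lengths in m; the calibration is good to about 2 mm. A picture is of the moment at which its call begins.
- ctrl.close_job(): hands the job in, once; it reports no verdict.
The state is a dict: "time_s": time; "joint_pos": joint angles; "joint_velocities": joint speeds; "joint_torque": joint torques, N m; "tool_pos": TCP position; "eef_rot": TCP orientation; "force": force on the tool from outside, world axes, zero at the start; "ft_torque": the same for the moment, N m; "width": opening from 0.0 (shut) to 1.0 (fully open).
Only numpy, scipy, OpenCV 4.12 (cv2) and the standard library are available. Lean on these libraries where they do the work, as an engineer would, in place of code of your own. Each camera call takes 0.05 s, during which the arm holds its last target. There are 200 camera calls.

## Working session

There is one attempt and no reset: what is moved stays moved. The work goes in short steps, Python scripts to look and compute and a tool call to move; the robot and the scene stay as the last step left them, time stands still between calls to the robot, and variables do not carry over. Pictures are saved under pics/ and viewed, about 8 in all and at most 12, crops included, and the job is handed in when it is done.

Besides the shell and the picture viewer there is one more tool, called after ">>>" as name(argument=value, ...) on one line, values as JSON. arm_command: Moves the arm, as the interface text tells. Its arguments: {"type":"object","properties":{"plan":{"type":"array","items":{"type":"array","items":{"type":"array","items":{"type":"number"}}}}},"required":["plan"]}

```bash
mkdir -p pics; ls; cat > h.py <<'E'
import numpy as np, cv2
from rig import ctrl, read_camera
from scipy.spatial.transform import Rotation as Ro
def snap(n):
    c=read_camera(n); np.savez('pics/%s.npz'%n,**c); return c
def load(n): return dict(np.load('pics/%s.npz'%n))
def px(c,u,v,r=1):
    z=c['z_map'][v-r:v+r+1,u-r:u+r+1]; z=np.median(z[z>0]); 
    p=np.linalg.inv(c['intrinsics'])@[u,v,1]*z
    return c['R'].T@(p-c['t'])
def cloud(c):
    z=c['z_map']; v,u=np.indices(z.shape); K=c['intrinsics']
    P=np.stack([(u-K[0,2])/K[0,0]*z,(v-K[1,2])/K[1,1]*z,z],-1)
    return (P-c['t'])@c['R']
def proj(c,X):
    p=c['intrinsics']@(c['R']@np.array(X)+c['t']); return p[:2]/p[2]
E
python3 - <<'E'
from h import *
a=snap('scene');b=snap('side')
for n,c in(('scene',a),('side',b)):
    cv2.imwrite('pics/%s0.png'%n,cv2.resize(c['pixels'][:,:,::-1],(800,600)))
s=ctrl.read_state();print(s['time_s'],s['tool_pos'],s['eef_rot'],s['width'])
E
```

```text
pics
0.1 [ 6.49371238e-01 -4.50836873e-05  2.25774916e-01] [-1.21046072  1.21050158 -1.20830779] 1.000382588231864
```

View pics/scene0.png

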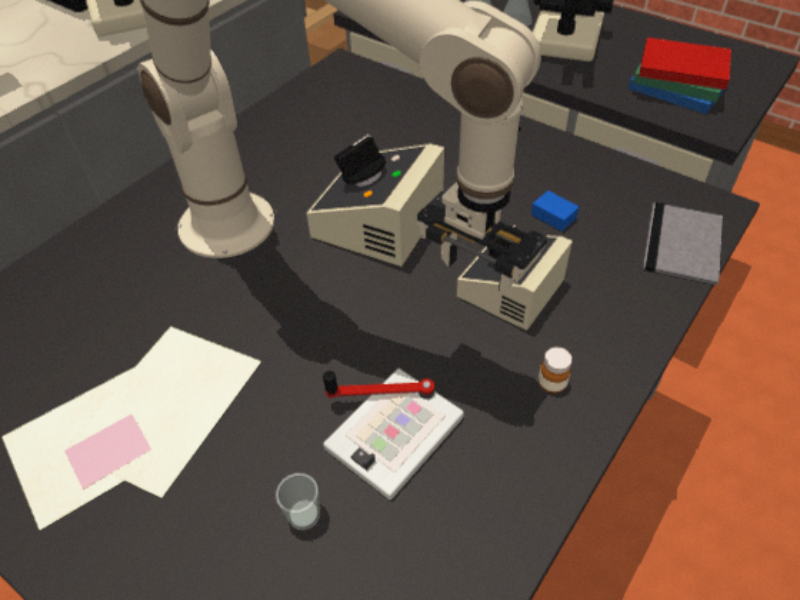

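View pics/side0.png

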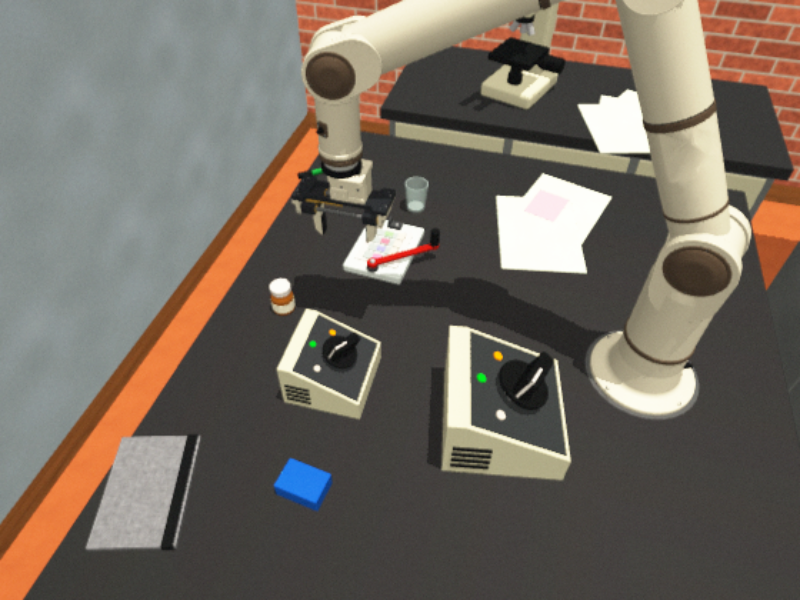

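The scene view shows the tray at (395,430), the keeper hinge at (427,385), the handle post at (330,382), the catch at (363,458) and the beaker at (300,500). The side view shows two consoles, a small one at (330,365) and a larger one at (510,405). I'll measure both and confirm in a crop.

```bash
python3 - <<'E'
from h import *
np.set_printoptions(precision=4,suppress=True)
b=load('side');a=load('scene');s=.7
def P(c,n,l):
    for k,(u,v) in l.items(): print(n,k,px(c,int(u*s),int(v*s)))
P(b,'side',dict(white=(318,368),green=(313,344),amber=(333,333),panelTL=(322,320),panelR=(374,350),frontbot=(361,414),Bwhite=(501,415),Bgreen=(481,378),Bamber=(498,356),handle=(435,234),hinge=(372,263)))
P(a,'scene',dict(handle=(330,376),hinge=(427,383),catch=(363,455),tc1=(327,443),tc2=(391,493),tc3=(462,413),beaker=(300,520),jarcap=(558,356)))
W=cloud(b);h=cv2.cvtColor(b['pixels'],cv2.COLOR_RGB2HSV)
m=(h[...,1]<90)&(h[...,2]>110)&(W[...,2]>.03)
cv2.imwrite('pics/crop.png',cv2.resize(b['pixels'][200:345,180:420,::-1],(800,483),interpolation=cv2.INTER_CUBIC))
cv2.imwrite('pics/crop2.png',cv2.resize(a['pixels'][245:375,190:340,::-1],(690,598),interpolation=cv2.INTER_CUBIC))
# red bar
for n,c in(('scene',a),('side',b)):
    W=cloud(c);h=cv2.cvtColor(c['pixels'],cv2.COLOR_RGB2HSV)
    m=((h[...,0]<6)|(h[...,0]>174))&(h[...,1]>180)&(h[...,2]>90)&(W[...,2]>.03)&(W[...,2]<.06)&(c['z_map']>0)
    Q=W[m];print(n,len(Q),Q.min(0),Q.max(0));d=Q-Q.mean(0);w=np.linalg.svd(d[:,:2],full_matrices=False)[2][0];print(Q.mean(0),w,np.ptp(d[:,:2]@w))
E
```

```text
side white [0.6328 0.2416 0.0933]
side green [0.6586 0.1951 0.1037]
side amber [0.6329 0.1518 0.0931]
side panelTL [0.663  0.1349 0.1048]
side panelR [0.5522 0.1396 0.0551]
side frontbot [0.5402 0.2676 0.0108]
side Bwhite [0.2773 0.2744 0.1312]
side Bgreen [0.3243 0.2186 0.1482]
side Bamber [0.302  0.1493 0.1326]
side handle [ 0.5061 -0.2175  0.0865]
side hinge [ 0.6344 -0.1146  0.0465]
scene handle [ 0.5088 -0.2266  0.0886]
scene hinge [ 0.6346 -0.1206  0.0463]
scene catch [ 0.6258 -0.2872  0.0329]
scene tc1 [ 0.5566 -0.3017  0.0205]
scene tc2 [ 0.6986 -0.311   0.0209]
scene tc3 [ 0.7105 -0.1215  0.0201]
scene beaker [ 0.6217 -0.4333  0.0456]
scene jarcap [0.8006 0.0408 0.0758]
scene 423 [ 0.5034 -0.2372  0.0386] [ 0.6521 -0.1102  0.0507]
[ 0.5786 -0.1722  0.0441] [-0.7867 -0.6174] 0.1867009720598205
side 183 [ 0.4973 -0.2244  0.0329] [ 0.6467 -0.1075  0.0489]
[ 0.5723 -0.1679  0.0429] [0.7784 0.6278] 0.18467798820154502
```

View pics/crop.png

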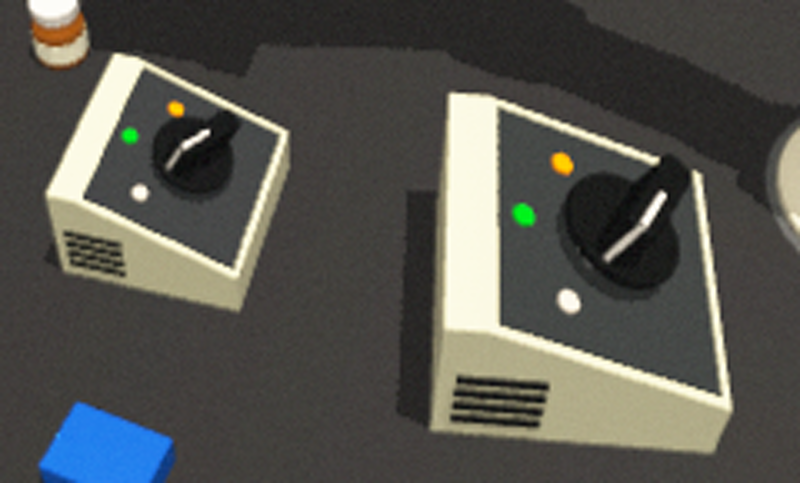

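View pics/crop2.png

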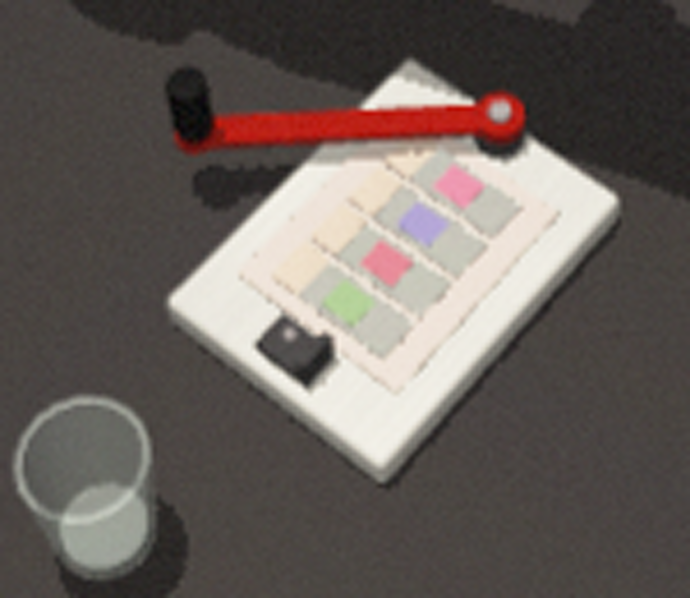

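The two candidates in the side crop are:
- **Small console (190,150):** its white-to-green mark distance measures 54 mm, which matches the description.
- **Large console (620,200):** its marks are about 75 mm from the axis.

So the small console is the one to use. Its pointer points at the white mark. The tray crop shows the bar open about 46°, with the handle at (190,100) and the catch at (293,350). Next I'll refine the positions.

```bash
cat >> h.py <<'E'
def to(target,yaw=None,grasp=True):
    """tool shift mm to bring TCP to target; yaw= desired world angle (deg) of jaw axis (mod 180)"""
    s=ctrl.read_state();R=Ro.from_rotvec(s['eef_rot']).as_matrix();d=R.T@(np.array(target)-s['tool_pos'])*1e3
    j=np.degrees(np.arctan2(R[1,2],R[0,2]));t=None
    if yaw is not None:
        dy=(yaw-j+90)%180-90; t=-np.radians(dy) # tool y down
    print('t',round(s['time_s'],2),'tcp',np.round(s['tool_pos'],4),'jaw',round(j,1),'shift',np.round(d,1),'turn',t and round(t,3),'w',round(s['width'],3),'F',np.round(s['force'],1),'q7',round(s['joint_pos'][6],2))
    return R
E
python3 - <<'E'
from h import *
np.set_printoptions(precision=4,suppress=True)
a=load('scene');b=load('side')
for n,c in(('scene',a),('side',b)):
    W=cloud(c);h=cv2.cvtColor(c['pixels'],cv2.COLOR_RGB2HSV);ok=c['z_map']>0
    m=ok&(W[...,2]>.084)&(W[...,2]<.1)&(np.hypot(W[...,0]-.507,W[...,1]+.222)<.03);print(n,'post top',m.sum(),W[m].mean(0),W[m].min(0),W[m].max(0))
    near=ok&(np.hypot(W[...,0]-.61,W[...,1]-.2)<.09)
    if n=='side':
        for k,mm in dict(green=(h[...,0]>45)&(h[...,0]<75)&(h[...,1]>150),amber=(h[...,0]>10)&(h[...,0]<25)&(h[...,1]>150)&(h[...,2]>120)).items():
            q=W[mm&near];print(k,len(q),np.median(q,0),(q.min(0)+q.max(0))/2)
        q=W[near&(h[...,1]<60)&(h[...,2]>150)&(np.hypot(W[...,0]-.633,W[...,1]-.2416)<.012)];print('white',len(q),np.median(q,0),(q.min(0)+q.max(0))/2)
        q=W[near&(W[...,2]>.118)];print('knob top',len(q),q.mean(0),q.min(0),q.max(0))
        d=q-q.mean(0);w=np.linalg.svd(d,full_matrices=False)[2];print(w[0],np.ptp(d@w.T,axis=0))
        C=near&(h[...,2]>140)&(h[...,1]<90)&(W[...,2]>.106)
        q=W[C];print('back rim',q.min(0),q.max(0));p=np.polyfit(q[:,1],q[:,0],1);print(p)
    m=ok&(W[...,2]>.018)&(W[...,2]<.025)&(h[...,1]<60)&(h[...,2]>140)&(np.hypot(W[...,0]-.63,W[...,1]+.21)<.14)
    r=cv2.minAreaRect((W[m][:,:2]*1000).astype(np.float32));print('tray',r)
print(Ro.from_rotvec(ctrl.read_state()['eef_rot']).as_matrix())
R=to([.507,-.224,.13],130)
E
```

```text
scene post top 56 [ 0.5098 -0.2272  0.0884] [ 0.4978 -0.2364  0.0843] [ 0.5198 -0.2172  0.0936]
tray ((632.6239624023438, -212.2655029296875), (200.44015502929688, 150.51296997070312), 86.60679626464844)
side post top 23 [ 0.5062 -0.2235  0.0881] [ 0.4958 -0.2344  0.0849] [ 0.5158 -0.2138  0.0916]
green 20 [0.6598 0.1975 0.1052] [0.6596 0.1964 0.1029]
amber 17 [0.6369 0.1506 0.0941] [0.637  0.1504 0.0929]
white 20 [0.6336 0.2436 0.094 ] [0.6342 0.243  0.094 ]
knob top 181 [0.5905 0.2018 0.1318] [0.5682 0.1658 0.1185] [0.6154 0.2268 0.1422]
[0.4903 0.8687 0.071 ] [0.0656 0.0233 0.0292]
back rim [0.5807 0.1377 0.1063] [0.6991 0.2643 0.1421]
[-0.1011  0.695 ]
tray ((629.7095336914062, -210.15121459960938), (207.03353881835938, 150.34080505371094), 86.4245834350586)
[[ 0.     -0.0018  1.    ]
 [-1.      0.0001  0.    ]
 [-0.0001 -1.     -0.0018]]
t 0.1 tcp [ 0.6494 -0.      0.2258] jaw 0.0 shift [ 224.    96.  -142.2] turn 0.873 w 1.0 F [-0.2  0.2 -0.2] q7 -0.21
```

>>> arm_command(plan=[[[0,45,0,-28,0],[0,45,0,-28,0],[0,45,0,-28,0],[0,45,0,-28,0],[0,45,0,-28,0]]])

```text
time_s: 0.72
tool_pos: [0.507, -0.225, 0.2228]
eef_rot: [-1.214, 1.206, -1.196]
force: [0.9, -0.8, 0.2]
width: 1.005
```

>>> arm_command(plan=[[[0,0,18,0,0.177],[0,0,18,0,0.177],[0,0,18,0,0.177],[0,0,18,0,0.177],[0,0,18,0,0.177]]])

```text
time_s: 1.35
tool_pos: [0.5016, -0.233, 0.13]
eef_rot: [-0.634, 1.848, -1.841]
force: [0.8, 0.2, 0.7]
width: 1.002
```

```bash
python3 - <<'E'
from h import *
to([.508,-.2255,.054],-50.6)
c=snap('wrist');im=c['pixels'][:,:,::-1].copy()
print(proj(c,[.508,-.2255,.089]))
cv2.imwrite('pics/w1.png',im)
E
```

```text
t 1.35 tcp [ 0.5016 -0.233   0.13  ] jaw -52.3 shift [-9.9 76.  -1.7] turn -0.03 w 1.002 F [0.8 0.2 0.7] q7 -0.61
[275.24254057 218.80057572]
```

View pics/w1.png

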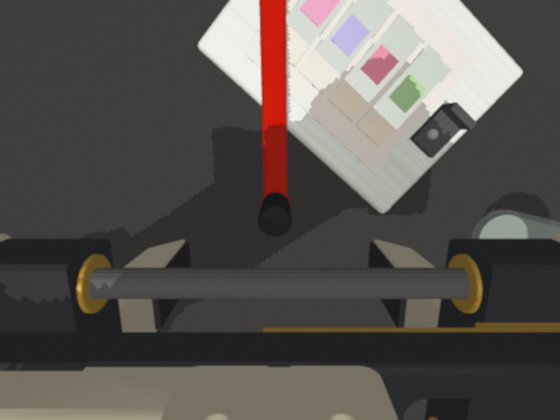

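The wrist view shows the post at (275,216) against a prediction of (275,219). The bar lies square to the jaws, so I can go down and grip.

>>> arm_command(plan=[[[0,-10,20,-1,0],[0,0,28,0,0],[0,0,25,0,0],[255,0,1,0,0],[255,0,0,0,0]]])

```text
time_s: 2.02
tool_pos: [0.5068, -0.2246, 0.0523]
eef_rot: [-0.643, 1.849, -1.835]
force: [-0.5, 0.8, -0.7]
width: 0.828
```

>>> arm_command(plan=[[[255,0,0,0,0],[255,0,0,0,0],[255,0,0,0,0]]])

```text
time_s: 2.4
tool_pos: [0.5085, -0.2255, 0.055]
eef_rot: [-0.64, 1.845, -1.836]
force: [0.5, 0.1, 0.9]
width: 0.508
```

```bash
python3 - <<'E'
from h import *
to([.508,-.2255,.054],-50.6)
E
```

```text
t 2.4 tcp [ 0.5085 -0.2255  0.055 ] jaw -52.0 shift [ 0.4  1.  -0.3] turn -0.024 w 0.508 F [0.5 0.1 0.9] q7 -0.65
```

>>> arm_command(plan=[[[255,0,0,0,0],[255,0,0,0,0],[255,0,0,0,0],[255,0,0,0,0],[255,0,0,0,0]]])

```text
time_s: 3.02
tool_pos: [0.5087, -0.2256, 0.0556]
eef_rot: [-0.64, 1.844, -1.837]
force: [-0.3, -0.3, 0.5]
width: 0.237
```

>>> arm_command(plan=[[[255,0,0,13,-0.08],[255,-0.5,0,13,-0.08],[255,-0.5,0,13,-0.08]]])

```text
time_s: 3.4
tool_pos: [0.5371, -0.2531, 0.0556]
eef_rot: [-0.825, 1.681, -1.673]
force: [0.4, 0.0, 0.4]
width: 0.232
```

```bash
cat >> h.py <<'E'
def arc(H=np.array([.635,-.122])):
    s=ctrl.read_state();d=s['tool_pos'][:2]-H
    R=to([*(H+.165*d/np.linalg.norm(d)),s['tool_pos'][2]])
    b=np.degrees(np.arctan2(d[1],d[0]))%360;print('r',np.hypot(*d),'bar ang',b,'to shut(266.5)',266.5-b)
E
python3 -c "
from h import *
arc()"
```

```text
t 3.4 tcp [ 0.5371 -0.2531  0.0556] jaw -37.8 shift [1.4 0.  0. ] turn None w 0.232 F [0.4 0.  0.4] q7 -0.41
r 0.16359960869976925 bar ang 233.23960264018027 to shut(266.5) 33.260397359819734
```

>>> arm_command(plan=[[[255,0.5,0,13,-0.08],[255,0,0,13,-0.08],[255,0,0,13,-0.08],[255,-0.5,0,13,-0.08],[255,-0.5,0,13,-0.08]]])

```text
time_s: 4.03
tool_pos: [0.598, -0.2815, 0.0556]
eef_rot: [-1.081, 1.391, -1.382]
force: [0.6, 1.5, 0.7]
width: 0.235
```

```bash
python3 -c "
from h import *
arc()"
```

```text
t 4.03 tcp [ 0.598  -0.2815  0.0556] jaw -14.0 shift [ 1.2 -0.   0. ] turn None w 0.235 F [0.6 1.5 0.7] q7 -0.04
r 0.16377388751257305 bar ang 256.94060868795015 to shut(266.5) 9.559391312049854
```

>>> arm_command(plan=[[[255,0.5,0,9,-0.05],[255,0,0,8,-0.05],[255,0,0,6,-0.04],[255,0,0,4,-0.02],[255,0,0,4,0]]])

```text
time_s: 4.65
tool_pos: [0.6258, -0.2856, 0.0553]
eef_rot: [-1.173, 1.279, -1.256]
force: [-15.4, 4.3, 14.1]
width: 0.233
```

```bash
python3 -c "
from h import *
arc()"
```

```text
t 4.65 tcp [ 0.6258 -0.2856  0.0553] jaw -4.5 shift [ 1.2 -0.   0. ] turn None w 0.233 F [-15.4   4.3  14.1] q7 0.09
r 0.16384896365851742 bar ang 266.7959708790501 to shut(266.5) -0.29597087905011676
```

>>> arm_command(plan=[[[255,0,0,2,0],[255,0,0,2,0]]])

```text
time_s: 4.9
tool_pos: [0.6255, -0.2855, 0.0554]
eef_rot: [-1.178, 1.288, -1.252]
force: [-6.7, 1.8, 6.9]
width: 0.236
```

```bash
python3 -c "
from h import *
arc()"
```

```text
t 4.9 tcp [ 0.6255 -0.2855  0.0554] jaw -4.6 shift [ 1.2 -0.   0. ] turn None w 0.236 F [-6.7  1.8  6.9] q7 0.09
r 0.16379902266115143 bar ang 266.66603137943497 to shut(266.5) -0.16603137943496904
```

It is at the stop and doesn't move under a further push. I'll release, lift and check.

>>> arm_command(plan=[[[60,0,0,0,0],[60,0,0,0,0],[60,0,0,0,0],[60,0,0,0,0],[60,0,-20,0,0]]])

```text
time_s: 5.52
tool_pos: [0.624, -0.2854, 0.0735]
eef_rot: [-1.18, 1.293, -1.25]
force: [-0.3, 0.5, 0.4]
width: 0.725
```

>>> arm_command(plan=[[[60,0,-45,0,0],[60,0,-45,0,0],[60,0,-40,0,0],[60,-60,0,0,0],[60,-60,0,0,0]]])

```text
time_s: 6.15
tool_pos: [0.6396, -0.1736, 0.2182]
eef_rot: [-1.171, 1.29, -1.268]
force: [1.1, 0.4, -0.7]
width: 0.764
```

```bash
python3 - <<'E'
from h import *
np.set_printoptions(precision=4,suppress=True)
a=snap('scene');to([.589,.197,.2],-32)
W=cloud(a);ok=a['z_map']>0
m=ok&(W[...,2]>.084)&(W[...,2]<.1)&(np.hypot(W[...,0]-.625,W[...,1]+.287)<.03);print('post top',m.sum(),W[m].mean(0))
cv2.imwrite('pics/crop3.png',cv2.resize(a['pixels'][245:375,190:340,::-1],(690,598),interpolation=cv2.INTER_CUBIC))
E
```

```text
t 6.2 tcp [ 0.6415 -0.1616  0.2195] jaw -4.7 shift [-352.8   24.   -81.7] turn 0.476 w 0.768 F [0.3 7.5 1.1] q7 -0.04
post top 69 [ 0.6287 -0.2892  0.0887]
```

View pics/crop3.png

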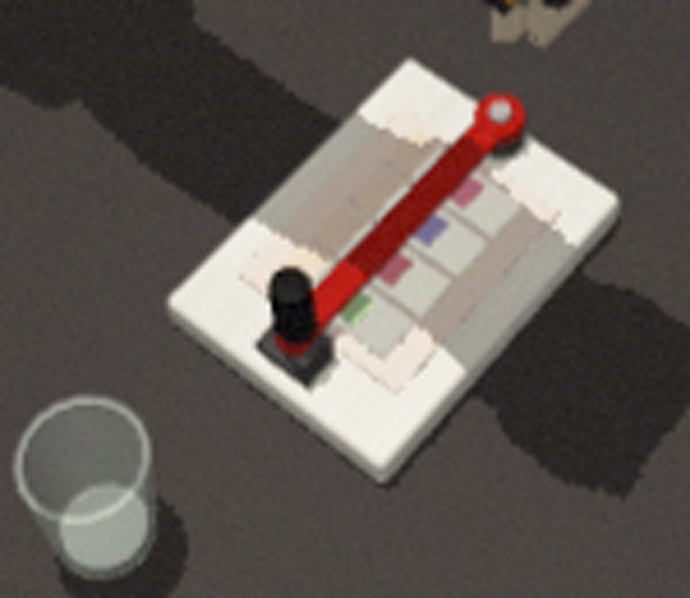

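The keeper lies shut across the slides, with its end on the catch against the lug, at crop (295,345). Next I'll move above the knob.

>>> arm_command(plan=[[[60,-58,0,-5,0],[60,-58,0,-5,0],[60,-58,0,-5,0],[60,-58,0,-5,0],[60,-58,0,-5,0]]])

```text
time_s: 6.82
tool_pos: [0.6434, 0.1236, 0.2304]
eef_rot: [-1.161, 1.278, -1.269]
force: [0.7, 0.0, 0.6]
width: 0.762
```

>>> arm_command(plan=[[[60,-58,0,-10,0],[60,0,0,-20,0.15],[60,0,0,0,0.15],[60,0,0,0,0.14],[60,0,0,0,0]]])

```text
time_s: 7.45
tool_pos: [0.6168, 0.1972, 0.2393]
eef_rot: [-0.899, 1.589, -1.574]
force: [0.7, -0.0, 0.0]
width: 0.765
```

```bash
python3 - <<'E'
from h import *
to([.5923,.196,.2],-30)
c=snap('wrist');im=c['pixels'][:,:,::-1].copy()
n=np.array([-.4067,0,.9135]);u=np.array([.9135,0,.4067]);l=np.array([0,1,0]);A=np.array([.611,.196,.081])
for k,ph in(('w',60),('g',0),('a',-60)):
    f=np.radians(ph);p=proj(c,A+.054*(np.cos(f)*u+np.sin(f)*l)+.001*n);print(k,p);cv2.drawMarker(im,tuple(int(x) for x in p),(255,0,255),0,10)
f=np.radians(60);d=np.cos(f)*u+np.sin(f)*l;e=np.cross(n,d)
for a in(-1,1):
    for b in (-1,1):
        p=proj(c,A+.058*n+a*.032*d+b*.01*e);cv2.drawMarker(im,tuple(int(x) for x in p),(255,255,0),1,8)
cv2.imwrite('pics/w2.png',im)
E
```

```text
t 7.45 tcp [0.6168 0.1972 0.2393] jaw -30.1 shift [ 14.   39.1 -20.6] turn -0.002 w 0.765 F [ 0.7 -0.   0. ] q7 -1.03
w [270.82991915 148.27960233]
g [320.43297672 180.41012847]
a [319.74451108 232.72355846]
```

View pics/w2.png

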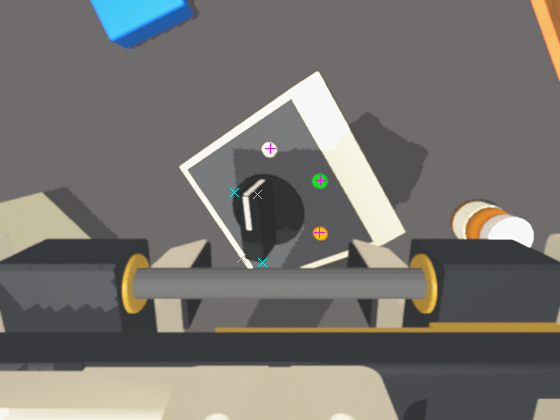

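The marks land exactly on the predicted crosses at (270,148), (320,180) and (320,233), and the pointer end is at (246,195) as expected. I'll descend with the jaws straddling the bar.

>>> arm_command(plan=[[[60,14,20,-20,0],[60,0,40,0,0],[60,0,30,0,0],[60,0,15,0,0],[60,0,0,0,0]]])

```text
time_s: 8.12
tool_pos: [0.5959, 0.1961, 0.1356]
eef_rot: [-0.9, 1.577, -1.565]
force: [-0.8, -0.1, 0.3]
width: 0.761
```

```bash
python3 -c "
from h import *
to([.592,.196,.116],-30)"
```

```text
t 8.12 tcp [0.5959 0.1961 0.1356] jaw -29.4 shift [ 2.4 19.5 -3.4] turn 0.01 w 0.761 F [-0.8 -0.1  0.3] q7 -1.07
```

>>> arm_command(plan=[[[60,2.5,19,-3.5,0],[60,0,0,0,0],[255,0,0,0,0],[255,0,0,0,0],[255,0,0,0,0]]])

```text
time_s: 8.75
tool_pos: [0.5968, 0.1974, 0.1228]
eef_rot: [-0.89, 1.572, -1.563]
force: [0.5, 0.2, 0.2]
width: 0.491
```

```bash
python3 -c "
from h import *
to([.592,.196,.116],-30)"
```

```text
t 8.75 tcp [0.5968 0.1974 0.1228] jaw -29.3 shift [ 3.7  6.7 -3.6] turn 0.011 w 0.491 F [0.5 0.2 0.2] q7 -1.07
```

>>> arm_command(plan=[[[140,4,7,-4,0],[140,1,1,-1,0],[140,0,0,0,0]]])

```text
time_s: 9.12
tool_pos: [0.5896, 0.1955, 0.1144]
eef_rot: [-0.89, 1.571, -1.563]
force: [0.2, -0.7, 0.3]
width: 0.45
```

```bash
python3 -c "
from h import *
to([.592,.196,.116],-30)"
```

```text
t 9.12 tcp [0.5896 0.1955 0.1144] jaw -29.3 shift [-1.7 -1.5  1.8] turn 0.012 w 0.45 F [ 0.2 -0.7  0.3] q7 -1.08
```

>>> arm_command(plan=[[[140,-1,-1,1,0],[255,0,0,0,0],[255,0,0,0,0],[255,0,0,0,0],[255,0,0,0,0]]])

```text
time_s: 9.75
tool_pos: [0.5918, 0.1955, 0.1156]
eef_rot: [-0.889, 1.571, -1.564]
force: [-0.2, -0.2, -0.4]
width: 0.269
```

```bash
python3 -c "
from h import *
to([.592,.196,.116],-30)"
```

```text
t 9.75 tcp [0.5918 0.1955 0.1156] jaw -29.4 shift [-0.5 -0.4 -0. ] turn 0.011 w 0.269 F [-0.2 -0.2 -0.4] q7 -1.08
```

>>> arm_command(plan=[[[255,0,0,0,0],[255,0,0,0,0]]])

```text
time_s: 10.0
tool_pos: [0.5918, 0.1956, 0.1156]
eef_rot: [-0.889, 1.571, -1.564]
force: [0.6, 0.2, -0.4]
width: 0.275
```

>>> arm_command(plan=[[[255,-0.8,4,1.4,0],[255,-0.8,4,1.4,0],[255,-0.8,4,1.4,0]]])

```text
time_s: 10.38
tool_pos: [0.5967, 0.1958, 0.1046]
eef_rot: [-0.89, 1.571, -1.565]
force: [-2.6, -2.1, 7.7]
width: 0.274
```

```bash
python3 -c "
from h import *
to([.5969,.196,.1046],-30)"
```

```text
t 10.38 tcp [0.5967 0.1958 0.1046] jaw -29.4 shift [-0.3 -0.   0.1] turn 0.011 w 0.274 F [-2.6 -2.1  7.7] q7 -1.08
```

The axial force is about 8 N, so the knob is roughly 10 mm in. I'll press a little more and then turn.

>>> arm_command(plan=[[[255,-0.4,2,0.8,0],[255,0,0.5,0,0.1],[255,0,0.5,0,0.1]]])

```text
time_s: 10.75
tool_pos: [0.5966, 0.1962, 0.1051]
eef_rot: [-0.751, 1.712, -1.701]
force: [-4.3, -0.5, 9.4]
width: 0.258
```

```bash
python3 -c "
from h import *
to([.5972,.196,.104],-90);print(ctrl.read_state()['ft_torque'])"
```

```text
t 10.75 tcp [0.5966 0.1962 0.1051] jaw -41.1 shift [-0.2  1.1  0.5] turn 0.854 w 0.258 F [-4.3 -0.5  9.4] q7 -1.26
[-0.4321457   0.72130201 -0.01575914]
```

>>> arm_command(plan=[[[255,0,1.5,0,0.12],[255,0,1,0,0.12],[255,0,1,0,0.12],[255,0,1,0,0.12],[255,0,1,0,0.12]]])

```text
time_s: 11.38
tool_pos: [0.5966, 0.196, 0.1048]
eef_rot: [-0.22, 2.099, -2.074]
force: [-3.4, -2.1, 8.0]
width: 0.225
```

```bash
python3 -c "
from h import *
to([.5972,.196,.104],-90);print(ctrl.read_state()['ft_torque'])"
```

```text
t 11.38 tcp [0.5966 0.196  0.1048] jaw -76.6 shift [-0.6  0.8  0.1] turn 0.234 w 0.225 F [-3.4 -2.1  8. ] q7 -1.8
[-0.39505589  0.66743677 -0.004422  ]
```

>>> arm_command(plan=[[[255,0,1.5,0,0.1],[255,0,1,0,0.1],[255,0,1,0,0]]])

```text
time_s: 11.75
tool_pos: [0.5967, 0.1961, 0.1043]
eef_rot: [-0.003, 2.211, -2.182]
force: [-4.5, -2.2, 10.7]
width: 0.214
```

```bash
python3 - <<'E'
from h import *
to([.5972,.196,.104],-90);print(ctrl.read_state()['ft_torque'])
c=snap('wrist');b=snap('side')
cv2.imwrite('pics/w3.png',np.hstack([cv2.resize(c['pixels'][60:300,120:440,::-1],(400,300)),cv2.resize(b['pixels'][195:300,180:320,::-1],(400,300),interpolation=cv2.INTER_CUBIC)]))
E
```

```text
t 11.75 tcp [0.5967 0.1961 0.1043] jaw -88.5 shift [-0.5  0.3  0.2] turn 0.027 w 0.214 F [-4.5 -2.2 10.7] q7 -1.98
[-0.45825737  0.87784466 -0.00160635]
```

View pics/w3.png

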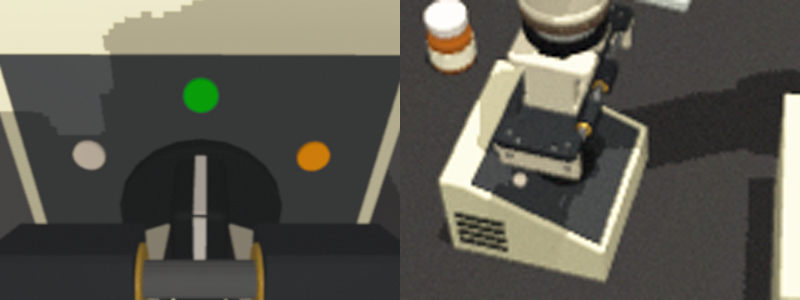

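The wrist view shows the pointer line at (200,160–255) aimed straight at the green mark (201,95). Next I'll release the bar, let the knob spring out, then lift.

>>> arm_command(plan=[[[100,0,0,0,0],[100,0,0,0,0],[100,0,0,0,0],[100,0,0,0,0]]])

```text
time_s: 12.35
tool_pos: [0.5964, 0.197, 0.1032]
eef_rot: [-0.006, 2.212, -2.18]
force: [-0.3, 0.9, 1.1]
width: 0.587
```

>>> arm_command(plan=[[[100,0,-25,0,0],[100,0,-40,0,0],[100,0,-40,0,0],[100,60,0,0,0],[100,40,0,0,0]]])

```text
time_s: 12.98
tool_pos: [0.4945, 0.1924, 0.2079]
eef_rot: [-0.003, 2.213, -2.181]
force: [-0.5, 0.9, -0.0]
width: 0.613
```

```bash
python3 - <<'E'
from h import *
np.set_printoptions(precision=4,suppress=True)
R=to([.5972,.196,.2],-90);print(R)
c=snap('wrist');b=snap('side');a=snap('scene')
n=np.array([-.4067,0,.9135]);A=np.array([.611,.196,.081])
for k,cc in(('w',c),('s',b),('sc',a)):
    W=cloud(cc);h=(W-A)@n;q=(cc['z_map']>0)&(np.linalg.norm((W-A)-h[...,None]*n,axis=-1)<.035)&(h>.04)&(h<.075)
    if q.sum(): print(k,q.sum(),np.percentile(h[q],[50,90,97]))
cv2.imwrite('pics/w4.png',np.hstack([cv2.resize(c['pixels'][:,:,::-1],(400,300)),cv2.resize(b['pixels'][195:300,180:320,::-1],(400,300),interpolation=cv2.INTER_CUBIC)]))
cv2.imwrite('pics/s4.png',cv2.resize(a['pixels'][:,:,::-1],(800,600)))
E
```

```text
t 12.97 tcp [0.4945 0.1924 0.2079] jaw -88.5 shift [-102.5   10.2   -0.8] turn 0.026 w 0.613 F [-0.5  0.9 -0. ] q7 -2.01
[[-0.9994  0.0226  0.026 ]
 [-0.0256  0.0151 -0.9996]
 [-0.023  -0.9996 -0.0145]]
w 2960 [0.0579 0.059  0.0595]
s 216 [0.056  0.0593 0.0611]
sc 188 [0.0535 0.0575 0.0587]
```

View pics/w4.png

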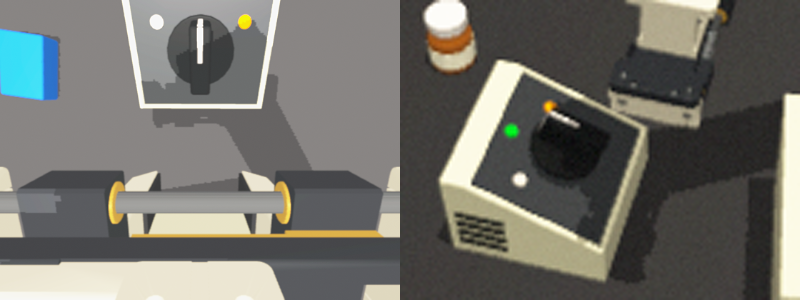

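View pics/s4.png

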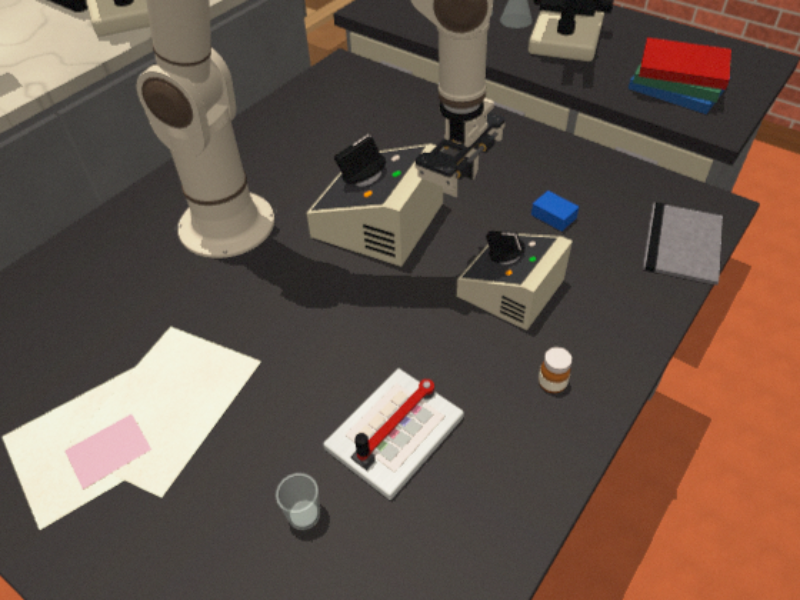

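The knob top is 58 mm from the panel, so it is fully out, and its pointer is at 12 o'clock on green. The keeper is shut, the bystanders haven't moved and the gripper is clear. I'll hand in.

```bash
python3 -c "
from h import *
print(ctrl.close_job())"
```

```text
the job is handed in; nothing more can be done
None
```

The keeper bar is shut in its catch and the selector knob on the smaller console now stands out at the green mark. I handed the job in at about 13 s of the 58 s allowed; no verdict was reported.

- **Keeper:** I gripped the handle post and swung it about 47° to its stop. A further push did not move it. After I let go, the pictures showed it still shut on the catch. The post measured within about 1° of the shut angle.
- **Selector:** I pressed the knob in (about 8–10 N), turned it one position clockwise and let go. The wrist camera showed the bar top 58 mm off the panel, which is fully out, with the pointer straight up the slope at green. The scene camera read about 1 mm lower, which is within its calibration.
- **Bystanders and robot:** The last scene picture shows the jar, beaker and slide box where they were at the start. The gripper is open in free air with no contact force. The highest force I read was about 21 N, at the keeper stop.

No check failed.

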